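Cap the sample jar without crossing the threads

TASK

Screw the loose white cap onto the open amber jar in the grey holder until it is fully home and level, then let go. Start it gently: if it binds early, before it has run down the thread, it is crossed, so stop at once, back it off, lift it, turn it on to the next thread start and try again. Never force the cap, and leave everything else on the bench where it is.

Things in the scene. Friction and masses are not known exactly. Their poses are not given: they have to be found in the camera images.
- cap_center (a point): centre of the loose white ribbed screw cap, which stands open side down: 56 mm across (58 mm over its fine ribs), 34 mm tall, some 60 g; this point is on its axis, 17 mm above its lower edge; z up. Inside, 1 mm above the lower edge, three thread lugs 120 degrees apart reach in to radius 20 mm; each is about 5 mm wide, one is 10 mm tall, the other two 4 mm
- cap: the same cap; origin at the centre of its open lower edge, z up, x towards the tall lug
- jar: the open amber jar, 72 mm wide, shoulder 72 mm above the bench, fixed in a grey holder with a 100 mm square foot; it cannot move or turn. Origin on the bench under its axis, z up. Where the thread starts stand is different each time, not related to this body's x and y, and must be found by feel
- jar_rim (a point): centre of the top of the jar's open neck, 106 mm above the bench. The neck is 36 mm thick, tapering to 26 mm over its top 5 mm. It has a right-hand three-start thread, closing clockwise seen from above: three ridges 46 mm across, 120 degrees apart, with open gaps of 48 degrees between them
- rest_level (a point): where cap_center is when the cap rests with its lugs on top of the ridges (114.5 mm above the bench). There it turns freely either way, and sinks when all three lugs stand over the gaps: some 33 degrees of play in every 120
- sunk_level (a point): where cap_center is when the lugs have sunk through the gaps to the thread (99 mm above the bench). In two of the three gap positions, which feel alike so far, the tall lug is in a wrong start: turned clockwise, the cap binds within 35 degrees and does not run down. It is freed by turning back a little, lifting to rest_level or just above and turning 120 degrees on
- home_level (a point): where cap_center is when the cap is fully home (94 mm above the bench). From the right gap position the cap turns 70 to 110 degrees clockwise with little resistance, running down 5 mm from sunk_level, mostly in the last 65 degrees, if pressed down lightly, and then stops firmly. The cap stays down when let go
- beaker: bystander: glass beaker, 60 mm wide, 75 mm tall; origin at the centre of its underside
- vial: bystander: small amber vial with white cap on, 24 mm wide, 45 mm tall; origin at the centre of its underside
- small_jar: bystander: small closed amber jar, 48 mm wide, 55 mm tall; origin at the centre of its underside
- reagent: bystander: closed amber reagent bottle, 68 mm wide, 160 mm tall; origin at the centre of its underside
- wash_bottle: bystander: white wash bottle, 68 mm wide, 150 mm tall; origin at the centre of its underside
- spatula: bystander: thin steel lab spatula 150 mm long lying on the bench; origin on its underside
There are look-alikes about, which are no part of the job. What is shaped like the cap but brown, green or turquoise is not meant.

How it is judged:
At the end, for the whole second after the job is handed in: the cap is screwed fully home on the jar: cap_center 12 mm below jar_rim (within 10.5 to 14.5 mm), within 4 mm of its axis, level within 4 degrees, at rest (z of cap_center in the frame of jar_rim between -0.0145 and -0.0105 m and horizontal distance between cap_center and jar_rim below 0.004 m and angle between cap_center's own z axis and vertical below 0.07 rad and linear speed of cap below 0.01 m/s); the robot touches nothing.
It fails at once if the cap is forced against the jar (more than 120 N between them) (contact force between cap and jar above 120 N).
It fails at once if another thing on the bench is moved by more than 30 mm (distance of any of beaker, vial, small_jar, reagent, wash_bottle, spatula from where it was at the start of the episode above 0.03 m).
It also fails if it takes over 72 s, if anything falls off the work surface, if the arm or the gripper's body presses on something with over 40 N, if the wrist force passes 120 N, or if a joint passes its speed limit or range.

ROBOT

A 6-joint arm with a two-finger parallel gripper is mounted at the origin on the work surface. World frame = base frame: x ahead of the robot, y to its left, z up, the work surface at z = 0. Lengths are in m, angles in rad, forces in N, time in s.
With the tool pointing down it reaches from about 0.35 to 0.775 m from the base axis. Payload 5.5 kg.
Tool frame: the origin (TCP) lies at the very end of the fingers, on their centre line; the grasp point (between the pads) lies env.grasp_offset behind it (env.grasp_offset is the distance from the TCP to the grasp point, in m); x points along the fingers, y is the direction in which the jaws open and shut, and the axes are right-handed (so a half turn about x gives the same grasp; the last joint's range is limited). The gripper opens to 85 mm and grips with 20 to 120 N. Pads are 22 mm wide; open, the fingers measure 114 mm over their backs; the gripper's body (76 mm by 85 mm) begins 54 mm behind the grasp point. The pads swing forward as they close: fully open they stand 13 mm farther back than shut.
Start: joints at [-1.317, 0.313, 0.046, 1.304, 0, 1.431], TCP at [0.221, -0.531, 0.204] pointing down, gripper open.
Joint ranges: [-2.76, 2.76], [-0.86, 1.69], [-1.03, 1.26], [-2.2, 2.34], [-1.47, 1.5], [-3.14, 3.14]. Speed limits (rad/s): [2.57, 2.57, 3.14, 3.14, 3.14, 3.14].

INTERFACE

Orientations are given as a unit quaternion [w, x, y, z].
In Python, from workcell import get_state, viewer, job, env gives the robot as it stands.
- The arm moves only by the tool send_rows, never from a script. Its argument "plan" is a list of rows, each a list of 6 numbers: the shift along the tool's x, y, z in mm, then the turn, a rotation vector about the tool's x, y, z in degrees. A call has exactly 10 rows; each row is the pose to reach, as a shift and turn from the pose commanded when the call began, along the tool's axes at that moment; what a row does not reach only later rows make up. A row lasts 1/8 s, in which the tool goes at most 62.5 mm and 10.7 degrees, less where a joint would pass 70% of its speed; a pose out of reach is approached as far as the arm can. A call with a gripper value outside its range is refused whole. "claw" is the finger opening in mm, from 0 to 85.4, set as the call begins (left out, the last holds). The fingers move at their own pace and stop on an object; "newtons" is the grip in N (left out, the last holds). Time passes only in rows, so rows that repeat a pose let the fingers close, or fill a call up. It gives the time, the measured TCP pose, the force and the opening at its end, in the units of the state.
- get_state(): the state, without advancing time (a new reading comes with each control period).
- viewer.read_camera(name): name is "scene" or "side" or "wrist"; returns a dict with "frame" (420x560x3 uint8, blue, green, red), "mtx" (3x3 intrinsics, pixels), "rvec" (rotation vector, rad) and "tvec" (3), from world to camera coordinates, as OpenCV has them. Camera axes: x right, y down, z forward; pixel columns grow to the right and rows downward; lengths in m; the calibration is good to about 2 mm. A picture is of the moment at which its call begins. There is no depth.
- job.hand_in(): hands the job in, once; it reports no verdict.
The state is a dict: "clock": time; "joint_pos": joint angles; "qvel": joint speeds; "tau": joint torques, N m; "tcp_pos": TCP position; "orientation": TCP orientation; "wrist_force": force on the tool from outside, world axes, zero at the start; "ft_torque": the same for the moment, N m; "finger_gap": finger opening in m.
Only numpy, scipy, OpenCV 4.12 (cv2) and the standard library are available. Lean on these libraries where they do the work, as an engineer would, in place of code of your own. Each camera call takes 0.05 s, during which the arm holds its last target.

## Working session

There is one attempt and no reset: what is moved stays moved. The work goes in short steps, Python scripts to look and compute and a tool call to move; the robot and the scene stay as the last step left them, time stands still between calls to the robot, and variables do not carry over. Pictures are saved under pics/ and viewed, and the job is handed in when it is done.

Besides the shell and the picture viewer there is one more tool, called after "Call:" by a JSON object that holds its "name" and its "arguments", one argument or row to a line. send_rows: Moves the arm, as the interface text tells. Its arguments: {"type":"object","properties":{"plan":{"type":"array"},"claw":{"type":"number"},"newtons":{"type":"number"}},"required":["plan"]}

```bash
ls; mkdir -p pics; python3 - <<'E'
from workcell import get_state, viewer, job, env
import cv2
s=get_state()
print(s); print(env.grasp_offset)
for n in ("scene","side","wrist"):
    c=viewer.read_camera(n); cv2.imwrite(f"pics/{n}0.png",c["frame"]); print(n,c["mtx"].tolist(),c["rvec"],c["tvec"])
E
```

```text
pics
{'clock': 0.0, 'joint_pos': array([-1.31660435e+00,  3.13995285e-01,  4.49688264e-02,  1.30357557e+00,
        8.08873176e-06,  1.43120849e+00]), 'qvel': array([-0.00185214,  0.00173405, -0.00037182, -0.00079586, -0.00129822,
       -0.00098439]), 'tau': array([-1.86922640e-03, -4.80633438e+01,  2.98528075e+01,  1.96279655e-02,
       -3.34478127e-04,  1.26929515e-05]), 'tcp_pos': array([ 0.22047629, -0.53045099,  0.20290766]), 'orientation': array([-0.13768684, -0.69341129, -0.13896189,  0.6934787 ]), 'wrist_force': array([-0.55568223, -0.5051349 , -0.33602182]), 'ft_torque': array([-0.01404313,  0.04076   ,  0.01200618]), 'finger_gap': 0.08591214757798685}
0.0187
scene [[457.6624314627684, 0.0, 269.0026692528556], [0.0, 457.6624314627684, 210.9487293103197], [0.0, 0.0, 1.0]] [ 2.17513453  1.31199217 -0.46742775] [-0.23939311 -0.31133387  1.44033269]
side [[380.0963976427431, 0.0, 276.07509579536753], [0.0, 380.0963976427431, 202.3228636900807], [0.0, 0.0, 1.0]] [ 0.69517699 -2.39020183  1.35529509] [0.47160009 0.23350283 0.64417935]
wrist [[300.8492429923639, 0.0, 284.35311535623407], [0.0, 300.8492429923639, 212.01066540494222], [0.0, 0.0, 1.0]] [-2.39662913  1.60063354  0.24498838] [-0.57474932 -0.03751613  0.37948402]
```

View pics/scene0.png

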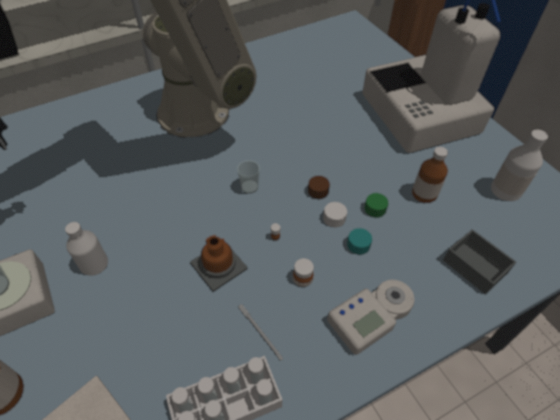

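View pics/side0.png

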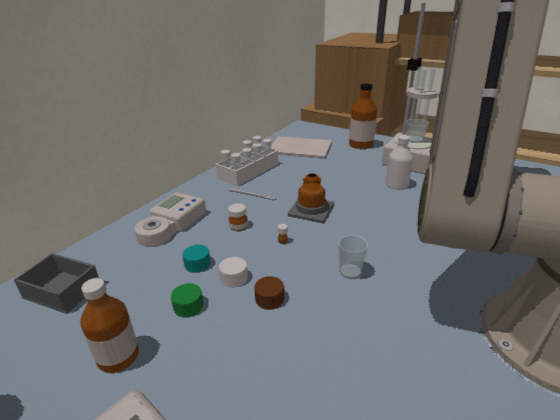

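View pics/wrist0.png

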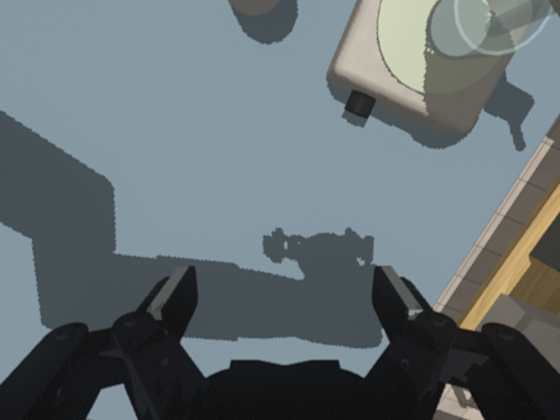

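Candidates in the scene picture: white cap at (335,214), with look-alikes brown (318,187), green (376,205), turquoise (360,240), the small closed jar with a white lid at (304,268), and a white ring on the device at (395,297). The white open cylinder at (335,214), side view (233,271), fits. I'll confirm it in a crop and measure it.

```bash
cat > h.py <<'E'
import numpy as np, cv2
from workcell import get_state, viewer, job, env
def cam(n): return viewer.read_camera(n)
def ray(c,uv):
    R=cv2.Rodrigues(np.array(c["rvec"],float))[0]; t=np.array(c["tvec"],float).ravel()
    p=cv2.undistortPoints(np.array([[uv]],float),c["mtx"],None)[0,0]
    o=-R.T@t; d=R.T@np.array([p[0],p[1],1.]); return o,d/np.linalg.norm(d)
def onz(c,uv,z):
    o,d=ray(c,uv); return o+d*(z-o[2])/d[2]
def tri(c1,u1,c2,u2):
    o1,d1=ray(c1,u1);o2,d2=ray(c2,u2)
    A=np.stack([d1,-d2],1); s=np.linalg.lstsq(A,o2-o1,rcond=None)[0]
    a=o1+s[0]*d1;b=o2+s[1]*d2; return (a+b)/2,np.linalg.norm(a-b)
def proj(c,p): return cv2.projectPoints(np.array([p],float),c["rvec"],c["tvec"],c["mtx"],None)[0].ravel()
E
python3 - <<'E'
from h import *
cs={n:cam(n) for n in("scene","side")}
out=[];cen={}
for n,(u,v),(ju,jv) in(("scene",(335,214),(217,258)),("side",(233,271),(312,195))):
    f=cs[n]["frame"]; hsv=cv2.cvtColor(f,cv2.COLOR_BGR2HSV).astype(int)
    x0,y0=u-24,v-24; h=hsv[y0:y0+48,x0:x0+48]
    print(n,hsv[v,u],hsv[v-24,u-24])
    bl=(h[...,0]>90)&(h[...,0]<125)&(h[...,1]>45)
    m=((~bl)&(h[...,2]>110)&(h[...,1]<60)).astype('uint8')
    k,l,st,ce=cv2.connectedComponentsWithStats(m); i=l[24,24]
    print(st[i],ce[i]+[x0,y0]); cen[n]=ce[i]+[x0,y0]
    bx=st[i]; print("bbox",bx[0]+x0,bx[1]+y0,bx[2],bx[3])
    print(onz(cs[n],cen[n],.017))
    a=cv2.resize(f[v-40:v+40,u-40:u+40],(400,400),interpolation=cv2.INTER_CUBIC)
    b=cv2.resize(f[jv-30:jv+30,ju-30:ju+30],(400,400),interpolation=cv2.INTER_CUBIC)
    out.append(np.hstack([a,b]))
print(tri(cs["scene"],cen["scene"],cs["side"],cen["side"]))
cv2.imwrite("pics/crops.png",cv2.resize(np.vstack(out),(600,600)))
E
```

```text
scene [ 17  15 153] [ 11 131  39]
[   0    0   48   48 1745] [335.57363897 213.2017192 ]
bbox 311 190 48 48
[0.56148195 0.16827047 0.017     ]
side [  0  13 182] [105  38 146]
[   0    0   48   48 1973] [231.75823619 269.61429295]
bbox 209 247 48 48
[0.56963303 0.16049309 0.017     ]
(array([0.56496207, 0.16541005, 0.02268095]), np.float64(0.00010017914112450076))
```

View pics/crops.png

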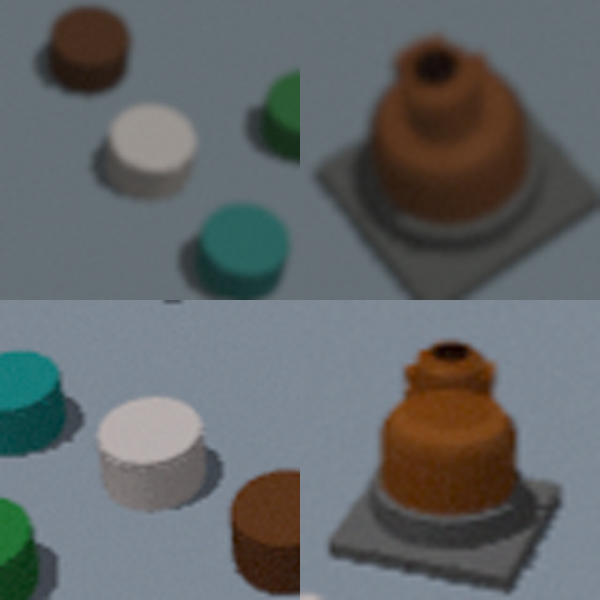

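The crop shows the plain white cap alone among its brown, green and turquoise look-alikes. It is the target. I'll refine the masks.

```bash
python3 - <<'E'
from h import *
cs={n:cam(n) for n in("scene","side")}
cen={};hc={}
for n,(u,v),(ju,jv) in(("scene",(335,214),(214,241)),("side",(233,271),(312,175))):
    f=cs[n]["frame"].astype(int)
    x0,y0=u-24,v-24; p=f[y0:y0+48,x0:x0+48]
    m=((p[...,2]-p[...,0]>-8)&(abs(p[...,1]-p[...,2])<25)&(p[...,2]>75)).astype('uint8')
    k,l,st,ce=cv2.connectedComponentsWithStats(m,connectivity=4); i=l[24,24]
    bx=st[i]; cen[n]=ce[i]+[x0,y0]; print(n,cen[n],"bbox",bx[0]+x0,bx[1]+y0,bx[2:])
    print(onz(cs[n],cen[n],.017), proj(cs[n],onz(cs[n],cen[n],.017)+[0,0,-.017]))
    g=f[jv-8:jv+9,ju-12:ju+13,2]; w=np.clip(70-g,0,None) if n=="scene" else np.clip(90-g,0,None)
    m=(w>0).astype('uint8');k,l,st,ce=cv2.connectedComponentsWithStats(m);print(st)
    for i in range(1,k):
        if st[i][4]>8: q=ce[i]+[ju-12,jv-8]; print('hole',q,onz(cs[n],q,.106)); hc[n]=q
print(tri(cs["scene"],cen["scene"],cs["side"],cen["side"]))
print(tri(cs["scene"],hc["scene"],cs["side"],hc["side"]))
E
```

```text
scene [335.1610338  213.67793241] bbox 323 201 [ 25  27 503]
[0.56228179 0.16651814 0.017     ] [334.49002426 217.72233291]
[[  0   0  25  17 359]
 [  7   4  10   8  61]
 [  7  16   2   1   2]
 [ 17  16   3   1   3]]
hole [213.50819672 240.93442623] [ 0.55424919 -0.15568779  0.106     ]
side [233.17096336 271.59158752] bbox 219 257 [ 29  30 737]
[0.56314829 0.16383524 0.017     ] [233.84302915 277.80722606]
[[  0   0  25  17 357]
 [  8   7   8   4  26]
 [  4  12  17   5  42]]
hole [311.69230769 175.19230769] [ 0.55418696 -0.1551294   0.106     ]
hole [313.21428571 181.35714286] [ 0.53453557 -0.12700585  0.106     ]
(array([0.56256266, 0.16542873, 0.01825911]), np.float64(0.0013143172742009846))
(array([ 0.54638682, -0.1524702 ,  0.09225276]), np.float64(0.00306231749306689))
```

```bash
cat >> h.py <<'E'
from scipy.spatial.transform import Rotation as Rn
def tool(s=None):
    s=s or get_state(); w,x,y,z=s["orientation"]; return Rn.from_quat([x,y,z,w]).as_matrix(),np.array(s["tcp_pos"])
def delta(p,yaw=None):
    """shift in mm in tool axes from measured pose to p; turn about tool x (deg) so that jaw axis (tool y) points at yaw deg (mod 180)"""
    R,t=tool(); d=R.T@(np.array(p)-t)*1e3
    cur=np.degrees(np.arctan2(R[1,1],R[0,1]))
    out=[d.round(1).tolist(),"jaw yaw",round(cur,1)]
    if yaw is not None:
        out+=["turn +x",round((cur-yaw+90)%180-90,1)]
    xd=R[:,0]; out+=["tilt vec(tool) deg",np.degrees(np.cross([1,0,0],R.T@[0,0,-1])).round(2).tolist()]
    return out
def st():
    s=get_state(); print("t",round(s["clock"],2),"tcp",(s["tcp_pos"]*1e3).round(1),"F",s["wrist_force"].round(1),"M",s["ft_torque"].round(2),"q",s["joint_pos"].round(3),"gap",round(s["finger_gap"]*1e3,1))
E
python3 - <<'E'
from h import *
c=cam("scene");d=cam("side")
cap=np.array([.5625,.165])
for n,a,b in(("brown",(318.5,187),(269,293)),("green",(376,205),(187,300)),("turq",(360,240),(196,258)),("smalljar",(304,270),(238,217)),("beaker",(249,177),(351,257)),("vial",(275,232),(283,234))):
    p,e=tri(c,a,d,b); v=p[:2]-cap
    print(n,p.round(3),round(e,3),"d",np.hypot(*v).round(3),"ang",np.degrees(np.arctan2(v[1],v[0])).round())
R,t=tool();print(R.round(3));print(delta([.5625,.165,.2]))
print(tool()[0])
E
```

```text
brown [0.465 0.176 0.016] 0.001 d 0.098 ang 173.0
green [0.587 0.274 0.017] 0.001 d 0.112 ang 77.0
turq [0.66  0.174 0.019] 0.002 d 0.098 ang 5.0
smalljar [0.673 0.008 0.03 ] 0.002 d 0.192 ang -55.0
beaker [0.365 0.02  0.04 ] 0.001 d 0.245 ang -144.0
vial [0.543 0.003 0.022] 0.001 d 0.163 ang -97.0
[[-0.     0.384 -0.923]
 [ 0.    -0.923 -0.384]
 [-1.    -0.    -0.   ]]
[[3.8, -511.5, -582.8], 'jaw yaw', np.float64(-67.4), 'tilt vec(tool) deg', [0.0, -0.0, 0.0]]
[[-2.04706629e-05  3.83697533e-01 -9.23458826e-01]
 [ 7.63667398e-05 -9.23458823e-01 -3.83697533e-01]
 [-9.99999997e-01 -7.83760827e-05 -1.03979153e-05]]
```

```bash
python3 - <<'E'
from h import *
w=cam("wrist"); R,t=tool()
C=cv2.Rodrigues(w["rvec"])[0]; o=-C.T@w["tvec"].ravel()
print("cam in tool mm",(R.T@(o-t)*1e3).round(1)); print("optical axis in tool",(R.T@C[2]).round(3)," img right",(R.T@C[0]).round(3))
print(delta([.554,-.155,.26]))
c=cam("scene");d=cam("side")
print("wash",tri(c,(88,255),d,(400,170)),"reagent",tri(c,(430,180),d,(110,330)))
E
```

```text
cam in tool mm [-169.5    0.7  -76.2]
optical axis in tool [ 0.955 -0.     0.297]  img right [0.    1.    0.001]
[[-56.2, -219.3, -452.1], 'jaw yaw', np.float64(-67.4), 'tilt vec(tool) deg', [0.0, -0.0, -0.0]]
wash (array([ 0.40661551, -0.42042682,  0.04383849]), np.float64(0.007701650735278392)) reagent (array([0.60986013, 0.41685999, 0.05972469]), np.float64(0.0017933088957031598))
```

Call:
{"name": "send_rows", "arguments": {
  "plan": [
    [-35,-10,-25,-10,0,0],
    [-57,-35,-75,-20,0,0],
    [-57,-60,-125,-30,0,0],
    [-57,-85,-175,-40,0,0],
    [-57,-110,-225,-50,0,0],
    [-57,-135,-275,-60,0,0],
    [-57,-160,-325,-70,0,0],
    [-57,-185,-380,-80,0,0],
    [-57,-205,-420,-90,0,0],
    [-57,-219,-452,-100,0,0]
  ]
}}

```text
clock: 1.85
tcp_pos: [0.5551, -0.1535, 0.2609]
orientation: [0.622, 0.337, 0.621, -0.337]
wrist_force: [0.5, -0.6, 0.7]
finger_gap: 0.0853
```

```bash
python3 - <<'E'
from h import *
st(); w=cam("wrist"); cv2.imwrite("pics/w1.png",w["frame"]); print(delta([.5625,.165,.15])); print(proj(w,[.554,-.155,.106])); 
st()
E
```

```text
t 1.85 tcp [ 555.1 -153.5  260.9] F [ 0.5 -0.6  0.7] M [ 0.01 -0.04  0.02] q [-0.409  0.308  0.177  1.44  -0.     0.586] gap 85.3
[[111.1, 178.2, -260.8], 'jaw yaw', np.float64(33.4), 'tilt vec(tool) deg', [0.0, -0.03, -0.15]]
[282.53629532 190.20590776]
t 1.9 tcp [ 557.3 -151.   260.5] F [1.6 0.7 0. ] M [ 0.07 -0.11 -0.01] q [-0.405  0.31   0.179  1.439  0.002  0.582] gap 85.2
```

View pics/w1.png

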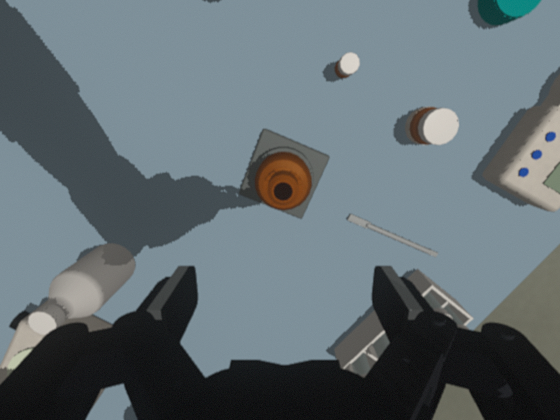

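```bash
cat >> h.py <<'E'
def hole(w,g):
    x0,y0=int(g[0])-22,int(g[1])-22; f=w["frame"][y0:y0+44,x0:x0+44].astype(int)
    m=(f[...,2]<75).astype('uint8'); k,l,s,ce=cv2.connectedComponentsWithStats(m)
    r=[]
    for i in range(1,k):
        if s[i][4]>20: r.append((s[i].tolist(),(ce[i]+[x0,y0]).round(2),onz(w,ce[i]+[x0,y0],.106).round(4)))
    return r
E
python3 - <<'E'
from h import *
st()
for i in range(2):
    w=cam("wrist")
    for r in hole(w,proj(w,[.554,-.155,.106])): print(r)
cv2.imwrite("pics/w2.png",cv2.resize(w["frame"][120:260,210:360],None,fx=4,fy=4,interpolation=cv2.INTER_CUBIC))
st(); print(delta([.5625,.165,.15],35))
E
```

```text
t 1.9 tcp [ 557.3 -151.   260.5] F [1.6 0.7 0. ] M [ 0.07 -0.11 -0.01] q [-0.405  0.31   0.179  1.439  0.002  0.582] gap 85.2
([14, 15, 18, 17, 249], array([279.31, 191.91]), array([ 0.5545, -0.1557,  0.106 ]))
([0, 27, 10, 11, 32], array([259.62, 201.25]), array([ 0.542 , -0.1768,  0.106 ]))
([14, 15, 18, 18, 252], array([281.54, 191.33]), array([ 0.5545, -0.1557,  0.106 ]))
([0, 27, 10, 11, 36], array([261.81, 201.11]), array([ 0.542, -0.177,  0.106]))
t 2.0 tcp [ 554.8 -154.   260.5] F [-0.  -0.  -0.5] M [-0.03  0.02 -0.02] q [-0.41   0.308  0.176  1.439 -0.     0.59 ] gap 85.4
[[110.5, 178.8, -264.3], 'jaw yaw', np.float64(32.7), 'turn +x', np.float64(-2.3), 'tilt vec(tool) deg', [0.0, -0.01, 0.02]]
```

View pics/w2.png

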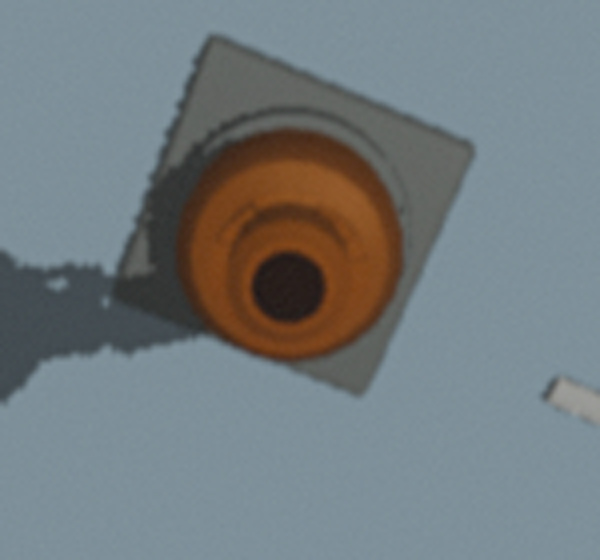

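The wrist picture puts the rim hole at about (281,191), so the jar axis is (0.5545, -0.1557). That agrees with the scene and side views. I'll go to the cap and turn the wrist back for clockwise room.

Call:
{"name": "send_rows", "arguments": {
  "plan": [
    [0,18,-26,-10,0,0],
    [5,36,-52,-20,0,0],
    [10,54,-79,-30,0,0],
    [15,72,-105,-40,0,0],
    [20,90,-132,-50,0,0],
    [25,107,-158,-60,0,0],
    [30,125,-184,-70,0,0],
    [35,143,-211,-80,0,0],
    [40,161,-238,-90,0,0],
    [50,179,-264,-100,0,0]
  ]
}}

```text
clock: 3.25
tcp_pos: [0.563, 0.1632, 0.2112]
orientation: [0.659, -0.258, 0.658, 0.257]
wrist_force: [0.2, 0.2, -1.0]
finger_gap: 0.0856
```

Call:
{"name": "send_rows", "arguments": {
  "plan": [
    [2,0,0,-10,0,0],
    [4,0,0,-20,0,0],
    [6,0,0,-30,0,0],
    [8,0,0,-40,0,0],
    [10,0,0,-50,0,0],
    [10,0,0,-60,0,0],
    [10,0,0,-70,0,0],
    [10,0,0,-80,0,0],
    [10,0,0,-80,0,0],
    [10,0,0,-80,0,0]
  ]
}}

```text
clock: 4.5
tcp_pos: [0.5628, 0.1628, 0.2009]
orientation: [-0.341, 0.619, -0.341, -0.619]
wrist_force: [0.3, -0.6, -0.1]
finger_gap: 0.0851
```

```bash
python3 - <<'E'
from h import *
st(); w=cam("wrist"); cv2.imwrite("pics/w3.png",w["frame"])
p=proj(w,[.5625,.165,.034]); print(p)
f=w["frame"].astype(int); m=((f[...,2]-f[...,0]>-8)&(abs(f[...,1]-f[...,2])<25)&(f[...,2]>75)).astype('uint8')
k,l,s,ce=cv2.connectedComponentsWithStats(m,connectivity=4); i=l[int(p[1]),int(p[0])]
print(s[i],ce[i],onz(w,ce[i],.017),onz(w,ce[i],.034)); print(delta([.5625,.165,.05])); st()
E
```

```text
t 4.5 tcp [562.8 162.8 200.9] F [ 0.3 -0.6 -0.1] M [ 0.01  0.04 -0.02] q [ 0.145  0.335  0.07   1.305 -0.    -1.99 ] gap 85.1
[283.83600518 190.30060299]
[ 259  160   51   53 2058] [283.68756074 186.39650146] [0.5631207  0.16443027 0.017     ] [0.56507669 0.16123004 0.034     ]
[[150.8, -0.9, 1.9], 'jaw yaw', np.float64(-147.6), 'tilt vec(tool) deg', [0.0, -0.01, -0.01]]
t 4.55 tcp [562.7 162.9 200.8] F [-0.1 -0.5 -0.2] M [-0.04 -0.02  0.02] q [ 0.145  0.335  0.07   1.305 -0.    -1.991] gap 85.5
```

View pics/w3.png

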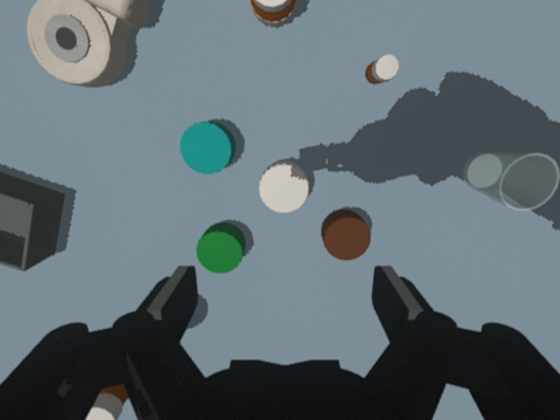

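```bash
python3 - <<'E'
from h import *
def edges(c,meas,bbox,g):
    a=np.linspace(0,2*np.pi,200); P=np.array([[g[0]+.0287*np.cos(t),g[1]+.0287*np.sin(t),z] for z in(0.,.034) for t in a])
    q=cv2.projectPoints(P,c["rvec"],c["tvec"],c["mtx"],None)[0].astype('float32')
    h=cv2.convexHull(q); m=cv2.moments(h); ce=np.array([m["m10"]/m["m00"],m["m01"]/m["m00"]]); d=meas-ce
    b=cv2.projectPoints(np.array([[*g,.02]]),c["rvec"],c["tvec"],c["mtx"],None)[0].ravel()
    x,y=h[:,0,0],h[:,0,1]
    return d.round(2),(onz(c,b+d,.02)[:2]).round(4),"pred bbox",[float(v) for v in np.round([x.min(),y.min(),x.max(),y.max()],1)],bbox
g=[.563,.1645]
print(edges(cam("scene"),np.array([335.16,213.68]),(323,201,347,227),g))
print(edges(cam("side"),np.array([233.17,271.59]),(219,257,247,286),g))
print(edges(cam("wrist"),np.array([283.69,186.4]),(259,160,309,212),g))
E
```

```text
(array([ 0.47, -0.49]), array([0.5622, 0.1664]), 'pred bbox', [322.79998779296875, 201.1999969482422, 346.79998779296875, 227.3000030517578], (323, 201, 347, 227))
(array([ 0.2 , -0.44]), array([0.5635, 0.1632]), 'pred bbox', [218.3000030517578, 256.70001220703125, 247.39999389648438, 287.6000061035156], (219, 257, 247, 286))
(array([-0.24, -0.66]), array([0.5637, 0.164 ]), 'pred bbox', [258.79998779296875, 160.1999969482422, 309.0, 213.3000030517578], (259, 160, 309, 212))
```

Call:
{"name": "send_rows", "arguments": {
  "plan": [
    [30,-1,1,0,0,0],
    [60,-1,1,0,0,0],
    [90,-1,1,0,0,0],
    [115,-1,1,0,0,0],
    [135,-1,1,0,0,0],
    [155,-1,1,0,0,0],
    [170,-1,1,0,0,0],
    [183,-1,1,0,0,0],
    [192,-1,1,0,0,0],
    [196,-1,1,0,0,0]
  ]
}}

```text
clock: 5.95
tcp_pos: [0.563, 0.1648, 0.0044]
orientation: [0.34, -0.62, 0.34, 0.62]
wrist_force: [0.7, -0.0, 0.1]
finger_gap: 0.0854
```

```bash
python3 - <<'E'
from h import *
st(); w=cam("wrist"); s=cam("side"); cv2.imwrite("pics/w4.png",np.hstack([cv2.resize(w["frame"],(400,300)),cv2.resize(s["frame"][200:340,140:327],(400,300))])); st()
E
```

```text
t 5.95 tcp [563.  164.8   4.4] F [ 0.7 -0.   0.1] M [-0.03  0.   -0.  ] q [ 0.148  0.468 -0.239  0.865 -0.    -1.991] gap 85.4
t 6.05 tcp [563.  164.8   4.6] F [ 0.3 -0.4  0.6] M [-0.02 -0.01 -0.01] q [ 0.148  0.467 -0.239  0.865 -0.    -1.991] gap 85.3
```

View pics/w4.png

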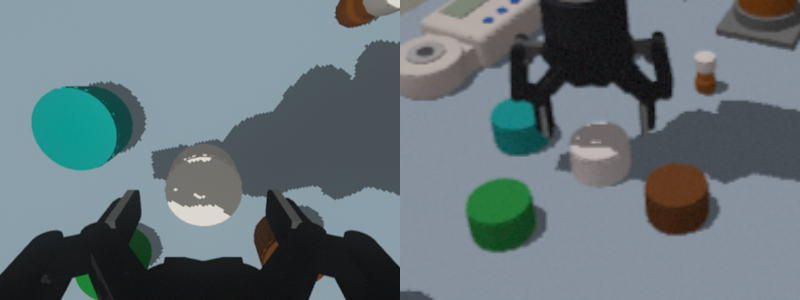

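The cap sits midway between the open fingers, so I'll close.

Call:
{"name": "send_rows", "arguments": {
  "plan": [
    [0,0,0,0,0,0],
    [0,0,0,0,0,0],
    [0,0,0,0,0,0],
    [0,0,0,0,0,0],
    [0,0,0,0,0,0],
    [0,0,0,0,0,0],
    [0,0,0,0,0,0],
    [0,0,0,0,0,0],
    [0,0,0,0,0,0],
    [0,0,0,0,0,0]
  ],
  "claw": 45,
  "newtons": 45
}}

```text
clock: 7.3
tcp_pos: [0.5631, 0.1648, 0.0048]
orientation: [-0.34, 0.62, -0.34, -0.62]
wrist_force: [-1.3, 0.5, -0.8]
finger_gap: 0.045
```

```bash
python3 - <<'E'
from h import *
st(); print(delta([.5545,-.1557,.16])); c=cam("side"); cv2.imwrite("pics/s5.png",cv2.resize(c["frame"][200:340,140:327],(748,560)))
w=cam("wrist");cv2.imwrite("pics/w5.png",w["frame"])
E
```

```text
t 7.3 tcp [563.1 164.8   4.8] F [-1.3  0.5 -0.8] M [ 0.04  0.03 -0.05] q [ 0.148  0.467 -0.239  0.865 -0.    -1.991] gap 45.0
[[-155.2, 179.8, -265.5], 'jaw yaw', np.float64(-147.4), 'tilt vec(tool) deg', [0.0, -0.01, -0.0]]
```

View pics/s5.png

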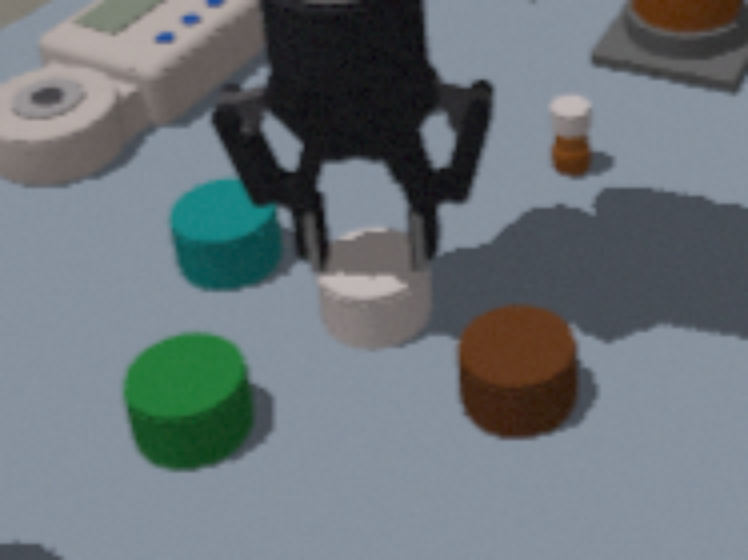

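View pics/w5.png

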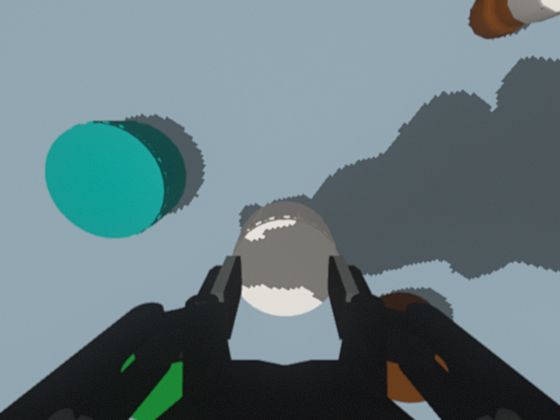

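```bash
python3 - <<'E'
from h import *
R,t=tool(); w=cam("wrist");s=cam("side");c=cam("scene")
cv2.imwrite("pics/c6.png",cv2.resize(c["frame"][150:260,260:420],(800,550)))
for n,k in(("wrist",w),("side",s),("scene",c)):
    print(n,"tcp",proj(k,t),"tips",proj(k,t+R[:,1]*.0225),proj(k,t-R[:,1]*.0225),"grasp",proj(k,t-R[:,0]*.0187),"cap0 top",proj(k,[.5632,.1643,.034]))
E
```

```text
wrist tcp [284.74432157 249.19757763] tips [321.40068165 249.17908313] [248.09876163 249.21606669] grasp [284.7538142  263.21581015] cap0 top [285.10181062 271.60491559]
side tcp [233.38583602 276.36097527] tips [244.0929607  276.23839788] [222.6932476  276.48338625] grasp [232.63676592 269.47195799] cap0 top [232.32216896 265.35573418]
scene tcp [334.28682757 217.05648594] tips [326.32120597 213.65167605] [342.34950452 220.50278099] grasp [335.02680354 212.57571634] cap0 top [335.29867211 210.12003437]
```

View pics/c6.png

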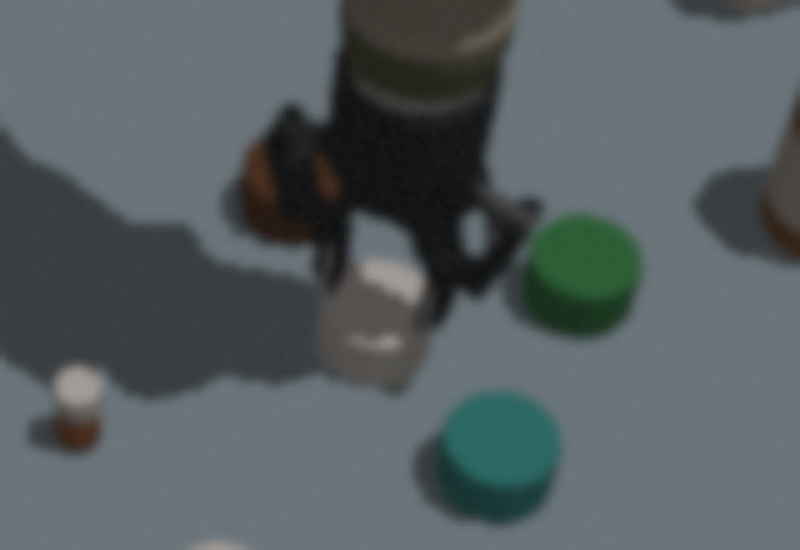

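```bash
python3 - <<'E'
from h import *
w=cam("wrist"); g=(.5632,.1643); R,t=tool()
a=np.linspace(0,2*np.pi,200)
for z in(0,.034):
    P=np.array([[g[0]+.0287*np.cos(k),g[1]+.0287*np.sin(k),z] for k in a])
    q=cv2.projectPoints(P,w["rvec"],w["tvec"],w["mtx"],None)[0][:,0]; print(z,q.min(0),q.max(0))
for off in(0,.01,.02,.03,.04):
  for zz in(-.011,.011): print(off,zz,[proj(w,t+R@[-off,s*.0225,zz]).round().tolist() for s in(1,-1)])
cv2.imwrite("pics/w6.png",cv2.resize(w["frame"][180:340,180:390],(788,600),interpolation=cv2.INTER_CUBIC))
E
```

```text
0 [239.32909981 201.19659954] [330.73846036 285.54330213]
0.034 [229.91211566 219.38227236] [340.3171879  318.42285299]
0 -0.011 [[322.0, 232.0], [247.0, 232.0]]
0 0.011 [[321.0, 265.0], [249.0, 265.0]]
0.01 -0.011 [[324.0, 239.0], [245.0, 239.0]]
0.01 0.011 [[323.0, 273.0], [247.0, 273.0]]
0.02 -0.011 [[326.0, 246.0], [243.0, 246.0]]
0.02 0.011 [[325.0, 282.0], [245.0, 282.0]]
0.03 -0.011 [[329.0, 254.0], [240.0, 254.0]]
0.03 0.011 [[327.0, 292.0], [242.0, 292.0]]
0.04 -0.011 [[332.0, 263.0], [238.0, 263.0]]
0.04 0.011 [[330.0, 303.0], [240.0, 303.0]]
```

View pics/w6.png

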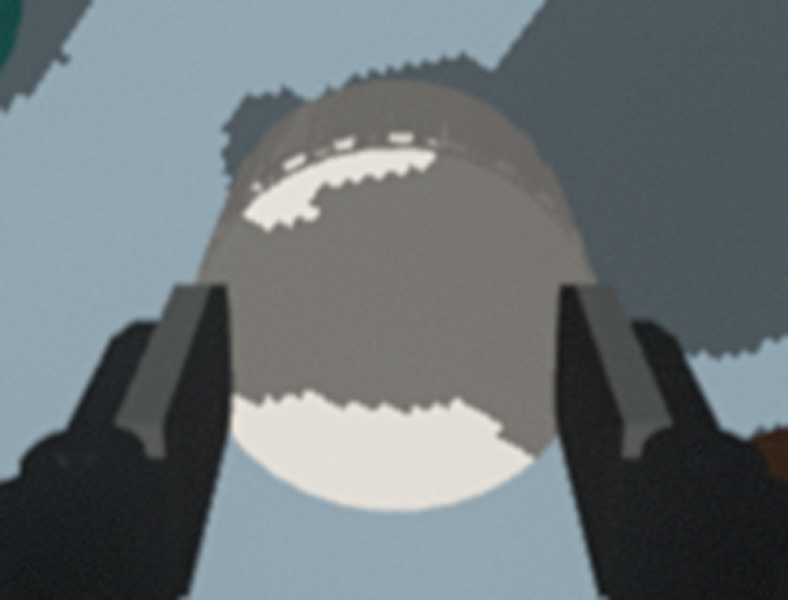

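The fingers closed to 45 mm on air, just above the cap. The wrist view puts the true fingertips about 31 mm behind the reported TCP (tips at (240,256) and (329,256)). The cap is unmoved. I'll open, go lower and watch the force.

Call:
{"name": "send_rows", "arguments": {
  "plan": [
    [0,0,0,0,0,0],
    [0,0,0,0,0,0],
    [0,0,0,0,0,0],
    [0,0,0,0,0,0],
    [2,0,0,0,0,0],
    [5,0,0,0,0,0],
    [8,0,0,0,0,0],
    [11,0,0,0,0,0],
    [13,0,0,0,0,0],
    [13,0,0,0,0,0]
  ],
  "claw": 75
}}

```text
clock: 8.85
tcp_pos: [0.5629, 0.1648, -0.0085]
orientation: [0.34, -0.62, 0.34, 0.62]
wrist_force: [0.1, -1.7, -0.9]
finger_gap: 0.0748
```

```bash
python3 - <<'E'
from h import *
st(); c=cam("side"); w=cam("wrist"); R,t=tool()
cv2.imwrite("pics/s7.png",np.hstack([cv2.resize(c["frame"][220:310,180:300],(400,300)),cv2.resize(w["frame"][150:360,140:420],(400,300))]))
for off in(0.02,.03,.04): print(off,[proj(w,t+R@[-off,s*.0375,-.011]).round().tolist() for s in(1,-1)])
E
```

```text
t 8.85 tcp [562.9 164.8  -8.5] F [ 0.1 -1.7 -0.9] M [-0.01 -0.01  0.01] q [ 0.148  0.481 -0.253  0.837 -0.    -1.991] gap 74.8
0.02 [[354.0, 246.0], [215.0, 246.0]]
0.03 [[358.0, 254.0], [211.0, 254.0]]
0.04 [[363.0, 263.0], [206.0, 263.0]]
```

View pics/s7.png

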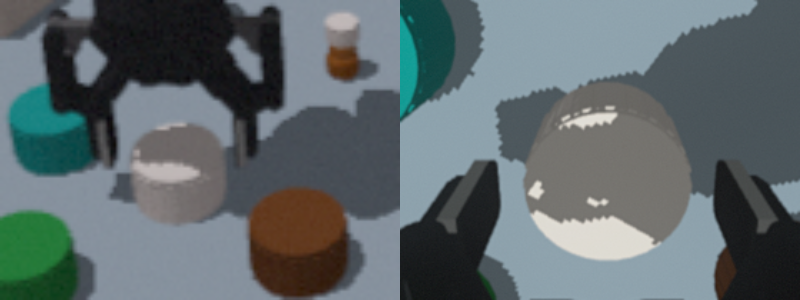

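Call:
{"name": "send_rows", "arguments": {
  "plan": [
    [3,0,0,0,0,0],
    [6,0,0,0,0,0],
    [9,0,0,0,0,0],
    [12,0,0,0,0,0],
    [14,0,0,0,0,0],
    [16,0,0,0,0,0],
    [18,0,0,0,0,0],
    [19,0,0,0,0,0],
    [20,0,0,0,0,0],
    [20,0,0,0,0,0]
  ]
}}

```text
clock: 10.2
tcp_pos: [0.5631, 0.1648, -0.0283]
orientation: [-0.34, 0.62, -0.34, -0.62]
wrist_force: [0.3, 1.0, -0.4]
finger_gap: 0.0755
```

Call:
{"name": "send_rows", "arguments": {
  "plan": [
    [0,0,0,0,0,0],
    [0,0,0,0,0,0],
    [0,0,0,0,0,0],
    [0,0,0,0,0,0],
    [0,0,0,0,0,0],
    [0,0,0,0,0,0],
    [0,0,0,0,0,0],
    [0,0,0,0,0,0],
    [0,0,0,0,0,0],
    [0,0,0,0,0,0]
  ],
  "claw": 50,
  "newtons": 45
}}

```text
clock: 11.45
tcp_pos: [0.5634, 0.1649, -0.0279]
orientation: [-0.34, 0.62, -0.34, -0.62]
wrist_force: [0.2, 0.9, 5.0]
finger_gap: 0.0555
```

```bash
python3 - <<'E'
from h import *
st(); c=cam("side"); w=cam("wrist"); R,t=tool()
cv2.imwrite("pics/s8.png",np.hstack([cv2.resize(c["frame"][220:310,180:300],(400,300)),cv2.resize(w["frame"][150:360,140:420],(400,300))]))
for off in(0.02,.03,.04): print(off,[proj(w,t+R@[-off,s*.029,-.011]).round().tolist() for s in(1,-1)])
print(delta([.5545,-.1557,.11]))
E
```

```text
t 11.45 tcp [563.4 164.9 -27.9] F [0.2 0.9 5. ] M [-0.02  0.09 -0.04] q [ 0.148  0.503 -0.273  0.794 -0.    -1.991] gap 55.5
0.02 [[338.0, 246.0], [231.0, 246.0]]
0.03 [[342.0, 254.0], [228.0, 254.0]]
0.04 [[346.0, 263.0], [224.0, 263.0]]
[[-137.9, 180.0, -265.4], 'jaw yaw', np.float64(-147.4), 'tilt vec(tool) deg', [0.0, -0.02, 0.04]]
```

View pics/s8.png

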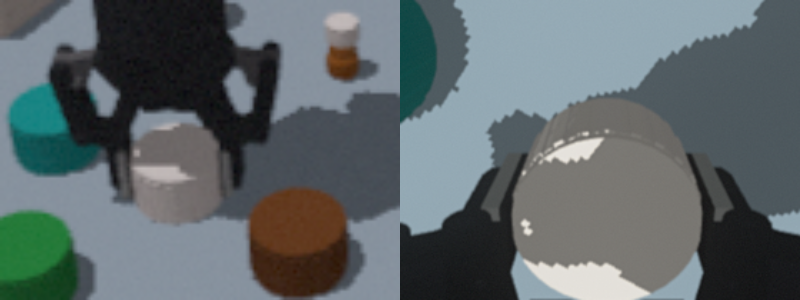

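The cap is gripped (gap 55.5, level). Lift it and carry it over the jar.

Call:
{"name": "send_rows", "arguments": {
  "plan": [
    [-15,0,0,0,0,0],
    [-50,0,0,0,0,0],
    [-95,12,-18,0,0,0],
    [-125,36,-53,0,0,0],
    [-138,66,-97,0,0,0],
    [-138,96,-141,0,0,0],
    [-138,126,-186,0,0,0],
    [-138,152,-224,0,0,0],
    [-138,170,-251,0,0,0],
    [-138,180,-265,0,0,0]
  ]
}}

```text
clock: 12.8
tcp_pos: [0.5536, -0.157, 0.11]
orientation: [0.34, -0.62, 0.34, 0.62]
wrist_force: [0.1, 0.2, -0.5]
finger_gap: 0.0551
```

```bash
python3 - <<'E'
from h import *
st(); c=cam("side"); w=cam("wrist"); s=cam("scene")
cv2.imwrite("pics/s9.png",np.hstack([cv2.resize(c["frame"][100:240,230:400],(364,300)),cv2.resize(w["frame"],(400,300))]))
cv2.imwrite("pics/sc9.png",cv2.resize(s["frame"][180:300,150:290],(700,600)))
st();print(delta([.5545,-.1557,.11]))
E
```

```text
t 12.8 tcp [ 553.6 -157.   110. ] F [ 0.1  0.2 -0.5] M [ 0.01 -0.02 -0.  ] q [-0.416  0.357 -0.125  1.089  0.    -2.553] gap 55.1
t 12.95 tcp [ 553.8 -155.3  109.8] F [ 0.7  0.9 -0.5] M [-0.03 -0.02 -0.01] q [-0.413  0.357 -0.126  1.088  0.    -2.551] gap 55.0
[[-0.2, -0.4, -0.7], 'jaw yaw', np.float64(-147.5), 'tilt vec(tool) deg', [-0.0, 0.04, 0.0]]
```

View pics/s9.png

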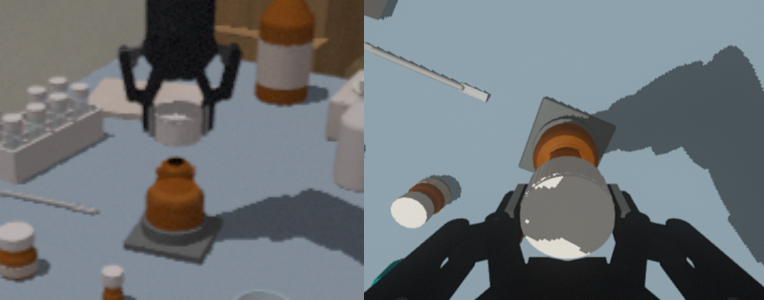

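View pics/sc9.png

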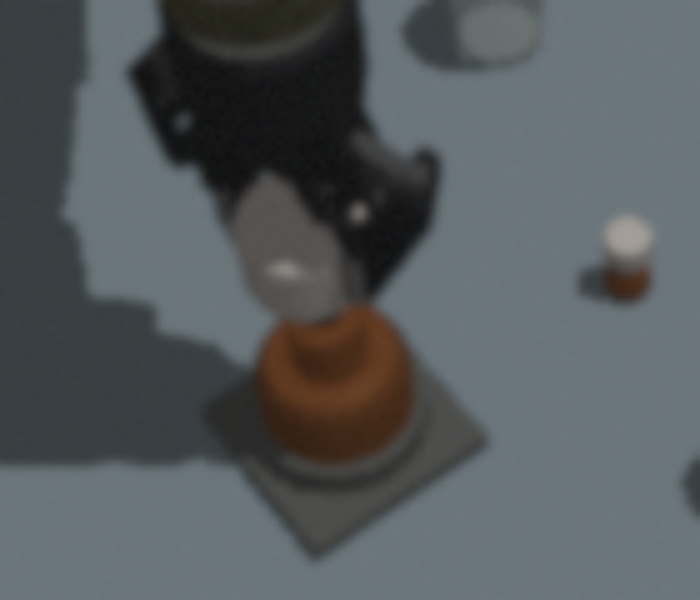

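Call:
{"name": "send_rows", "arguments": {
  "plan": [
    [6,0,-0.5,0,0,0],
    [12,0,-0.5,0,0,0],
    [18,0,-0.5,0,0,0],
    [23,0,-0.5,0,0,0],
    [27,0,-0.5,0,0,0],
    [30,0,-0.5,0,0,0],
    [33,0,-0.5,0,0,0],
    [35,0,-0.5,0,0,0],
    [37,0,-0.5,0,0,0],
    [38,0,-0.5,0,0,0]
  ]
}}

```text
clock: 14.2
tcp_pos: [0.5543, -0.1558, 0.0717]
orientation: [-0.34, 0.62, -0.34, -0.62]
wrist_force: [0.7, -0.1, -0.3]
finger_gap: 0.0553
```

```bash
python3 - <<'E'
from h import *
st();print(delta([.5545,-.1557,.0695]))
E
```

```text
t 14.2 tcp [ 554.3 -155.8   71.7] F [ 0.7 -0.1 -0.3] M [0.02 0.06 0.01] q [-0.413  0.386 -0.183  1.002 -0.    -2.552] gap 55.3
[[2.2, -0.2, -0.0], 'jaw yaw', np.float64(-147.4), 'tilt vec(tool) deg', [0.0, -0.01, -0.0]]
```

Call:
{"name": "send_rows", "arguments": {
  "plan": [
    [0.5,0,0,0,0,0],
    [1,0,0,0,0,0],
    [1.5,0,0,0,0,0],
    [2,0,0,0,0,0],
    [2.5,0,0,0,0,0],
    [3,0,0,0,0,0],
    [3,0,0,0,0,0],
    [3,0,0,0,0,0],
    [3,0,0,0,0,0],
    [3,0,0,0,0,0]
  ]
}}

```text
clock: 15.45
tcp_pos: [0.5544, -0.1558, 0.0695]
orientation: [-0.34, 0.62, -0.34, -0.62]
wrist_force: [-1.4, 0.9, 6.2]
finger_gap: 0.0552
```

Contact is at rest level (z 0.0695, 6 N). Next is the gap search in 30° clockwise steps under light pressure. That is smaller than the 33° of play, so a gap can't be skipped.

Call:
{"name": "send_rows", "arguments": {
  "plan": [
    [0.5,0,0,4,0,0],
    [1,0,0,8,0,0],
    [1,0,0,12,0,0],
    [1,0,0,16,0,0],
    [1,0,0,20,0,0],
    [1,0,0,24,0,0],
    [1,0,0,27,0,0],
    [1,0,0,30,0,0],
    [1,0,0,30,0,0],
    [1,0,0,30,0,0]
  ]
}}

```text
clock: 16.7
tcp_pos: [0.5556, -0.1566, 0.0695]
orientation: [-0.489, 0.512, -0.488, -0.51]
wrist_force: [-0.5, -1.0, 8.3]
finger_gap: 0.055
```

```bash
python3 -c "
from h import *
st();print(delta([.5545,-.1557,.0695]))"
```

```text
t 16.7 tcp [ 555.6 -156.6   69.5] F [-0.5 -1.   8.3] M [-0.05  0.22 -0.04] q [-0.414  0.387 -0.186  0.993 -0.    -2.029] gap 55.0
[[-0.0, 1.1, 0.9], 'jaw yaw', np.float64(-177.5), 'tilt vec(tool) deg', [0.0, -0.11, 0.18]]
```

Call:
{"name": "send_rows", "arguments": {
  "plan": [
    [0,0,0,4,0,0],
    [0,0,0,8,0,0],
    [0,0,0,12,0,0],
    [0,0,0,16,0,0],
    [0,0,0,20,0,0],
    [0,0,0,24,0,0],
    [0,0,0,27,0,0],
    [0,0,0,30,0,0],
    [0,0,0,30,0,0],
    [0,0,0,30,0,0]
  ]
}}

```text
clock: 17.95
tcp_pos: [0.5543, -0.1558, 0.0677]
orientation: [0.604, -0.367, 0.604, 0.367]
wrist_force: [0.0, 0.5, -0.8]
finger_gap: 0.055
```

```bash
python3 -c "
from h import *
st();print(delta([.5545,-.1557,.0695]))"
```

```text
t 17.95 tcp [ 554.3 -155.8   67.7] F [ 0.   0.5 -0.8] M [-0.01  0.03 -0.02] q [-0.413  0.389 -0.188  0.993 -0.    -1.506] gap 55.0
[[-1.8, -0.2, 0.2], 'jaw yaw', np.float64(152.6), 'tilt vec(tool) deg', [0.0, -0.0, -0.0]]
```

It sank and the force dropped to about 0, so it is over a gap. Lower to sunk level.

Call:
{"name": "send_rows", "arguments": {
  "plan": [
    [1.5,0,0,0,0,0],
    [3,0,0,0,0,0],
    [4.5,0,0,0,0,0],
    [6,0,0,0,0,0],
    [7.5,0,0,0,0,0],
    [9,0,0,0,0,0],
    [10.5,0,0,0,0,0],
    [12,0,0,0,0,0],
    [13,0,0,0,0,0],
    [14,0,0,0,0,0]
  ]
}}

```text
clock: 19.2
tcp_pos: [0.5543, -0.1558, 0.054]
orientation: [0.604, -0.367, 0.604, 0.367]
wrist_force: [-2.5, 0.8, 5.8]
finger_gap: 0.0552
```

```bash
python3 -c "
from h import *
st();print(delta([.5545,-.1557,.0695]))"
```

```text
t 19.2 tcp [ 554.3 -155.8   54. ] F [-2.5  0.8  5.8] M [ 0.1   0.43 -0.01] q [-0.413  0.401 -0.208  0.962 -0.    -1.505] gap 55.2
[[-15.5, -0.1, 0.2], 'jaw yaw', np.float64(152.6), 'tilt vec(tool) deg', [0.0, -0.0, 0.01]]
```

Call:
{"name": "send_rows", "arguments": {
  "plan": [
    [0,0,0,2,0,0],
    [0,0,0,4,0,0],
    [0,0,0,6,0,0],
    [0,0,0,8,0,0],
    [0,0,0,10,0,0],
    [0,0,0,12,0,0],
    [0,0,0,14,0,0],
    [0,0,0,16,0,0],
    [0,0,0,18,0,0],
    [0,0,0,20,0,0]
  ]
}}

```text
clock: 20.45
tcp_pos: [0.5556, -0.1531, 0.0539]
orientation: [0.66, -0.255, 0.657, 0.258]
wrist_force: [5.2, 10.3, 3.3]
finger_gap: 0.0552
```

```bash
python3 -c "
from h import *
st();print(delta([.5545,-.1557,.0695]))"
```

```text
t 20.45 tcp [ 555.6 -153.1   53.9] F [ 5.2 10.3  3.3] M [ 1.96 -1.09  0.43] q [-0.411  0.401 -0.208  0.962  0.006 -1.154] gap 55.2
[[-15.6, -1.2, -2.5], 'jaw yaw', np.float64(132.6), 'tilt vec(tool) deg', [0.0, 0.31, -0.1]]
```

Some resistance: 11 N lateral, Mz 0.43. One small careful probe to tell friction from binding.

Call:
{"name": "send_rows", "arguments": {
  "plan": [
    [0,0,0,1,0,0],
    [0,0,0,2,0,0],
    [0,0,0,3,0,0],
    [0,0,0,4,0,0],
    [0,0,0,5,0,0],
    [0,0,0,5,0,0],
    [0,0,0,5,0,0],
    [0,0,0,5,0,0],
    [0,0,0,5,0,0],
    [0,0,0,5,0,0]
  ]
}}

```text
clock: 21.7
tcp_pos: [0.556, -0.1528, 0.0539]
orientation: [0.671, -0.228, 0.667, 0.23]
wrist_force: [5.6, 9.6, 2.1]
finger_gap: 0.0547
```

```bash
python3 -c "
from h import *
st();print(delta([.5545,-.1557,.0695]))"
```

```text
t 21.7 tcp [ 556.  -152.8   53.9] F [5.6 9.6 2.1] M [ 1.82 -1.17  1.2 ] q [-0.411  0.401 -0.207  0.961  0.006 -1.07 ] gap 54.7
[[-15.6, -1.3, -2.9], 'jaw yaw', np.float64(127.8), 'tilt vec(tool) deg', [0.0, 0.31, -0.1]]
```

Mz tripled to 1.2 N m over 5°, so it is binding: crossed. Back off to the gap, lift to just above rest level and turn on 120°.

Call:
{"name": "send_rows", "arguments": {
  "plan": [
    [0,0,0,-6,0,0],
    [-0.5,0,0,-13,0,0],
    [-1,0,0,-20,0,0],
    [-1.5,0,0,-25,0,0],
    [-3,0,0,-25,0,0],
    [-6,0,0,-25,0,0],
    [-9,0,0,-25,0,0],
    [-12,0,0,-25,0,0],
    [-15,0,0,-25,0,0],
    [-17,0,0,-25,0,0]
  ]
}}

```text
clock: 22.95
tcp_pos: [0.5544, -0.1559, 0.0711]
orientation: [0.604, -0.367, 0.604, 0.367]
wrist_force: [-0.0, -0.6, -0.6]
finger_gap: 0.0552
```

```bash
python3 -c "
from h import *
st();print(delta([.5545,-.1557,.0705]))
w=cam('wrist');cv2.imwrite('pics/w10.png',w['frame'])"
```

```text
t 22.95 tcp [ 554.4 -155.9   71.1] F [-0.  -0.6 -0.6] M [-0.01 -0.    0.01] q [-0.413  0.386 -0.184  1.    -0.    -1.505] gap 55.2
[[0.6, -0.0, 0.2], 'jaw yaw', np.float64(152.6), 'tilt vec(tool) deg', [0.0, -0.0, 0.03]]
```

View pics/w10.png

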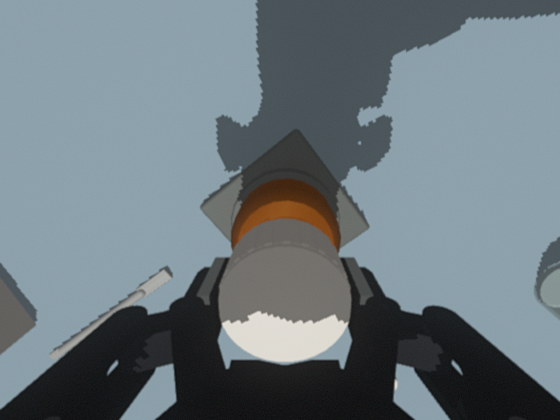

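The cap is level and free in the grip, above the ridges. Turn 120° on.

Call:
{"name": "send_rows", "arguments": {
  "plan": [
    [0,0,0,10,0,0],
    [0,0,0,20,0,0],
    [0,0,0,30,0,0],
    [0,0,0,40,0,0],
    [0,0,0,50,0,0],
    [0,0,0,60,0,0],
    [0,0,0,70,0,0],
    [0,0,0,80,0,0],
    [0,0,0,90,0,0],
    [0,0,0,100,0,0]
  ]
}}

```text
clock: 24.25
tcp_pos: [0.5543, -0.1558, 0.0708]
orientation: [0.669, 0.229, 0.669, -0.229]
wrist_force: [0.4, -0.0, -0.5]
finger_gap: 0.0553
```

Call:
{"name": "send_rows", "arguments": {
  "plan": [
    [0,0,0,8,0,0],
    [0,0,0,16,0,0],
    [0,0,0,20,0,0],
    [0,0,0,20,0,0],
    [0.7,0,0,20,0,0],
    [1.4,0,0,20,0,0],
    [2.1,0,0,20,0,0],
    [2.8,0,0,20,0,0],
    [3.5,0,0,20,0,0],
    [3.5,0,0,20,0,0]
  ]
}}

```text
clock: 25.5
tcp_pos: [0.5542, -0.1558, 0.0672]
orientation: [0.62, 0.34, 0.62, -0.34]
wrist_force: [-0.4, -0.6, -0.6]
finger_gap: 0.0554
```

```bash
python3 -c "
from h import *
st();print(delta([.5545,-.1557,.0545]))"
```

```text
t 25.5 tcp [ 554.2 -155.8   67.2] F [-0.4 -0.6 -0.6] M [-0.01 -0.03 -0.03] q [-0.413  0.39  -0.189  0.992 -0.     0.589] gap 55.4
[[12.7, 0.3, 0.1], 'jaw yaw', np.float64(32.6), 'tilt vec(tool) deg', [0.0, -0.0, 0.01]]
```

Over the next gap, below rest level with no force. Lower to sunk.

Call:
{"name": "send_rows", "arguments": {
  "plan": [
    [1.5,0,0,0,0,0],
    [3,0,0,0,0,0],
    [4.5,0,0,0,0,0],
    [6,0,0,0,0,0],
    [7.5,0,0,0,0,0],
    [9,0,0,0,0,0],
    [10.5,0,0,0,0,0],
    [12,0,0,0,0,0],
    [13,0,0,0,0,0],
    [13.5,0,0,0,0,0]
  ]
}}

```text
clock: 26.75
tcp_pos: [0.5543, -0.1558, 0.0541]
orientation: [0.62, 0.34, 0.62, -0.34]
wrist_force: [-1.5, 0.1, 4.0]
finger_gap: 0.055
```

Call:
{"name": "send_rows", "arguments": {
  "plan": [
    [0,0,0,2,0,0],
    [0,0,0,4,0,0],
    [0,0,0,6,0,0],
    [0,0,0,8,0,0],
    [0,0,0,10,0,0],
    [0,0,0,12,0,0],
    [0,0,0,14,0,0],
    [0,0,0,16,0,0],
    [0,0,0,18,0,0],
    [0,0,0,18,0,0]
  ]
}}

```text
clock: 28.0
tcp_pos: [0.5556, -0.1573, 0.054]
orientation: [0.56, 0.433, 0.558, -0.433]
wrist_force: [4.5, -4.9, -0.3]
finger_gap: 0.0552
```

```bash
python3 -c "
from h import *
st();print(delta([.5545,-.1557,.0545]))"
```

```text
t 28.0 tcp [ 555.6 -157.3   54. ] F [ 4.5 -4.9 -0.3] M [-0.99 -0.76  0.19] q [-0.414  0.401 -0.207  0.96  -0.001  0.905] gap 55.2
[[-0.5, -0.7, -1.8], 'jaw yaw', np.float64(14.5), 'tilt vec(tool) deg', [0.0, 0.17, -0.09]]
```

Call:
{"name": "send_rows", "arguments": {
  "plan": [
    [0,0,0,1,0,0],
    [0,0,0,2,0,0],
    [0,0,0,3,0,0],
    [0,0,0,4,0,0],
    [0,0,0,5,0,0],
    [0,0,0,6,0,0],
    [0,0,0,7,0,0],
    [0,0,0,7,0,0],
    [0,0,0,7,0,0],
    [0,0,0,7,0,0]
  ]
}}

```text
clock: 29.25
tcp_pos: [0.5558, -0.1583, 0.054]
orientation: [0.534, 0.465, 0.53, -0.467]
wrist_force: [2.6, -10.8, -1.5]
finger_gap: 0.0552
```

```bash
python3 -c "
from h import *
st();print(delta([.5545,-.1557,.0545]))"
```

```text
t 29.25 tcp [ 555.8 -158.3   54. ] F [  2.6 -10.8  -1.5] M [-1.68 -0.62  1.27] q [-0.414  0.402 -0.206  0.959 -0.003  1.024] gap 55.2
[[-0.5, -0.9, -2.8], 'jaw yaw', np.float64(7.6), 'tilt vec(tool) deg', [0.0, 0.28, -0.09]]
```

Bound again (Mz 1.27), so this start is wrong too. Back off, lift and go on to the third. The wrist will be near its limit there, so I'll regrasp while sunk.

Call:
{"name": "send_rows", "arguments": {
  "plan": [
    [0,0,0,-6,0,0],
    [-0.5,0,0,-13,0,0],
    [-1,0,0,-20,0,0],
    [-1.5,0,0,-25,0,0],
    [-3,0,0,-25,0,0],
    [-6,0,0,-25,0,0],
    [-9,0,0,-25,0,0],
    [-12,0,0,-25,0,0],
    [-15,0,0,-25,0,0],
    [-17,0,0,-25,0,0]
  ]
}}

```text
clock: 30.5
tcp_pos: [0.5544, -0.1559, 0.0711]
orientation: [0.62, 0.34, 0.62, -0.34]
wrist_force: [-0.0, -0.5, -0.6]
finger_gap: 0.055
```

```bash
python3 -c "
from h import *
st();print(delta([.5545,-.1557,.0705]))"
```

```text
t 30.5 tcp [ 554.4 -155.9   71.1] F [-0.  -0.5 -0.6] M [ 0.04 -0.03  0.01] q [-0.413  0.386 -0.184  1.    -0.     0.589] gap 55.0
[[0.6, 0.2, -0.1], 'jaw yaw', np.float64(32.6), 'tilt vec(tool) deg', [0.0, 0.02, -0.01]]
```

Call:
{"name": "send_rows", "arguments": {
  "plan": [
    [0,0,0,10,0,0],
    [0,0,0,20,0,0],
    [0,0,0,30,0,0],
    [0,0,0,40,0,0],
    [0,0,0,50,0,0],
    [0,0,0,60,0,0],
    [0,0,0,70,0,0],
    [0,0,0,80,0,0],
    [0,0,0,90,0,0],
    [0,0,0,100,0,0]
  ]
}}

```text
clock: 31.75
tcp_pos: [0.5542, -0.1558, 0.0708]
orientation: [-0.136, -0.694, -0.136, 0.694]
wrist_force: [0.2, 0.1, -0.9]
finger_gap: 0.0549
```

Call:
{"name": "send_rows", "arguments": {
  "plan": [
    [0,0,0,8,0,0],
    [0,0,0,16,0,0],
    [0,0,0,20,0,0],
    [0,0,0,20,0,0],
    [0.7,0,0,20,0,0],
    [1.4,0,0,20,0,0],
    [2.1,0,0,20,0,0],
    [2.8,0,0,20,0,0],
    [3.5,0,0,20,0,0],
    [3.5,0,0,20,0,0]
  ]
}}

```text
clock: 33.0
tcp_pos: [0.5542, -0.1557, 0.0672]
orientation: [-0.016, -0.707, -0.016, 0.707]
wrist_force: [-0.2, -0.2, -1.3]
finger_gap: 0.0553
```

```bash
python3 -c "
from h import *
st();print(delta([.5545,-.1557,.0545]))"
```

```text
t 33.0 tcp [ 554.2 -155.7   67.2] F [-0.2 -0.2 -1.3] M [-0.01  0.07 -0.01] q [-0.413  0.39  -0.189  0.992 -0.     2.683] gap 55.3
[[12.7, -0.0, -0.3], 'jaw yaw', np.float64(-87.4), 'tilt vec(tool) deg', [-0.0, 0.01, 0.0]]
```

Call:
{"name": "send_rows", "arguments": {
  "plan": [
    [1.5,0,0,0,0,0],
    [3,0,0,0,0,0],
    [4.5,0,0,0,0,0],
    [6,0,0,0,0,0],
    [7.5,0,0,0,0,0],
    [9,0,0,0,0,0],
    [10.5,0,0,0,0,0],
    [12,0,0,0,0,0],
    [13,0,0,0,0,0],
    [13,0,0,0,0,0]
  ]
}}

```text
clock: 34.25
tcp_pos: [0.5543, -0.1558, 0.0543]
orientation: [0.016, 0.707, 0.016, -0.707]
wrist_force: [0.2, 0.3, -1.4]
finger_gap: 0.0552
```

Call:
{"name": "send_rows", "arguments": {
  "plan": [
    [0,0,0,0,0,0],
    [0,0,0,0,0,0],
    [0,0,0,0,0,0],
    [0,0,0,0,0,0],
    [0,0,0,0,0,0],
    [0,0,0,-10,0,0],
    [0,0,0,-20,0,0],
    [0,0,0,-30,0,0],
    [0,0,0,-40,0,0],
    [0,0,0,-50,0,0]
  ],
  "claw": 78
}}

```text
clock: 35.5
tcp_pos: [0.5543, -0.1558, 0.0543]
orientation: [0.315, 0.633, 0.315, -0.633]
wrist_force: [0.3, -0.7, -1.0]
finger_gap: 0.0784
```

```bash
python3 -c "
from h import *
st();print(delta([.5545,-.1557,.0545]))
w=cam('wrist');cv2.imwrite('pics/w11.png',w['frame'])"
```

```text
t 35.5 tcp [ 554.3 -155.8   54.3] F [ 0.3 -0.7 -1. ] M [-0.   -0.04  0.  ] q [-0.413  0.401 -0.207  0.963 -0.     1.805] gap 78.4
[[-0.2, 0.1, -0.2], 'jaw yaw', np.float64(-37.1), 'tilt vec(tool) deg', [0.0, 0.0, -0.0]]
```

View pics/w11.png

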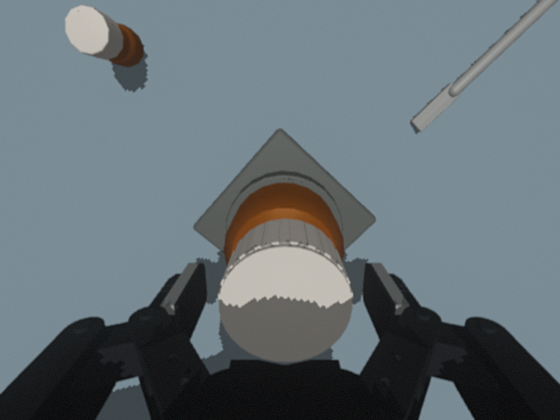

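The cap sits sunk and level between the open fingers. Wind the wrist back and regrasp.

Call:
{"name": "send_rows", "arguments": {
  "plan": [
    [0,0,0,-10,0,0],
    [0,0,0,-20,0,0],
    [0,0,0,-30,0,0],
    [0,0,0,-40,0,0],
    [0,0,0,-50,0,0],
    [0,0,0,-60,0,0],
    [0,0,0,-70,0,0],
    [0,0,0,-80,0,0],
    [0,0,0,-90,0,0],
    [0,0,0,-100,0,0]
  ]
}}

```text
clock: 36.8
tcp_pos: [0.5543, -0.1558, 0.0543]
orientation: [0.687, 0.167, 0.687, -0.167]
wrist_force: [-0.1, -0.3, -0.4]
finger_gap: 0.0778
```

Call:
{"name": "send_rows", "arguments": {
  "plan": [
    [0,0,0,0,0,0],
    [0,0,0,0,0,0],
    [0,0,0,0,0,0],
    [0,0,0,0,0,0],
    [0,0,0,0,0,0],
    [0,0,0,0,0,0],
    [0,0,0,0,0,0],
    [0,0,0,0,0,0],
    [0,0,0,0,0,0],
    [0,0,0,0,0,0]
  ],
  "claw": 50,
  "newtons": 45
}}

```text
clock: 38.05
tcp_pos: [0.5544, -0.1559, 0.0545]
orientation: [0.687, 0.168, 0.687, -0.168]
wrist_force: [-2.0, 0.4, 4.6]
finger_gap: 0.0549
```

Call:
{"name": "send_rows", "arguments": {
  "plan": [
    [0.3,0,0,2,0,0],
    [0.5,0,0,4,0,0],
    [0.5,0,0,6,0,0],
    [0.5,0,0,8,0,0],
    [0.5,0,0,10,0,0],
    [0.5,0,0,12,0,0],
    [0.5,0,0,14,0,0],
    [0.5,0,0,16,0,0],
    [0.5,0,0,18,0,0],
    [0.5,0,0,18,0,0]
  ]
}}

```text
clock: 39.3
tcp_pos: [0.5551, -0.1562, 0.0541]
orientation: [0.653, 0.273, 0.652, -0.273]
wrist_force: [2.9, -2.3, 4.3]
finger_gap: 0.0555
```

```bash
python3 -c "
from h import *
st();print(delta([.5545,-.1557,.0545]))"
```

```text
t 39.3 tcp [ 555.1 -156.2   54.1] F [ 2.9 -2.3  4.3] M [-0.4  -0.4   0.01] q [-0.413  0.401 -0.207  0.961 -0.     0.38 ] gap 55.5
[[-0.4, -0.1, -0.7], 'jaw yaw', np.float64(44.5), 'tilt vec(tool) deg', [0.0, 0.09, -0.03]]
```

Call:
{"name": "send_rows", "arguments": {
  "plan": [
    [0,0,0,2,0,0],
    [0.3,0,0,4,0,0],
    [0.3,0,0,6,0,0],
    [0.3,0,0,8,0,0],
    [0.3,0,0,10,0,0],
    [0.3,0,0,12,0,0],
    [0.3,0,0,13,0,0],
    [0.3,0,0,14,0,0],
    [0.3,0,0,14,0,0],
    [0.3,0,0,14,0,0]
  ]
}}

```text
clock: 40.55
tcp_pos: [0.5536, -0.1553, 0.0531]
orientation: [0.614, 0.351, 0.615, -0.35]
wrist_force: [-1.5, 3.0, 3.0]
finger_gap: 0.0554
```

```bash
python3 -c "
from h import *
st();print(delta([.5545,-.1557,.0545]))"
```

```text
t 40.55 tcp [ 553.6 -155.3   53.1] F [-1.5  3.   3. ] M [0.4  0.3  0.01] q [-0.413  0.401 -0.209  0.962  0.     0.624] gap 55.4
[[-1.4, 0.6, 0.8], 'jaw yaw', np.float64(30.6), 'tilt vec(tool) deg', [0.0, -0.08, 0.04]]
```

No binding and it is running down, so this is the right start. Continue.

Call:
{"name": "send_rows", "arguments": {
  "plan": [
    [0.2,0,0,3,0,0],
    [0.4,0,0,6,0,0],
    [0.6,0,0,9,0,0],
    [0.8,0,0,12,0,0],
    [1,0,0,15,0,0],
    [1.2,0,0,18,0,0],
    [1.4,0,0,21,0,0],
    [1.7,0,0,24,0,0],
    [2,0,0,27,0,0],
    [2,0,0,27,0,0]
  ]
}}

```text
clock: 41.8
tcp_pos: [0.5542, -0.1561, 0.0512]
orientation: [0.515, 0.484, 0.515, -0.484]
wrist_force: [0.2, -0.5, 1.9]
finger_gap: 0.0551
```

```bash
python3 -c "
from h import *
st();print(delta([.5545,-.1557,.0545]))"
```

```text
t 41.8 tcp [ 554.2 -156.1   51.2] F [ 0.2 -0.5  1.9] M [-0.14 -0.01 -0.02] q [-4.140e-01  4.040e-01 -2.110e-01  9.560e-01 -1.000e-03  1.095e+00] gap 55.1
[[-3.3, 0.3, -0.4], 'jaw yaw', np.float64(3.6), 'tilt vec(tool) deg', [-0.0, 0.03, 0.02]]
```

Call:
{"name": "send_rows", "arguments": {
  "plan": [
    [0.4,0,0,3,0,0],
    [0.7,0,0,6,0,0],
    [1,0,0,9,0,0],
    [1.3,0,0,12,0,0],
    [1.6,0,0,14,0,0],
    [1.8,0,0,16,0,0],
    [2,0,0,18,0,0],
    [2.2,0,0,20,0,0],
    [2.3,0,0,22,0,0],
    [2.3,0,0,22,0,0]
  ]
}}

```text
clock: 43.05
tcp_pos: [0.5545, -0.1558, 0.0495]
orientation: [0.413, 0.574, 0.413, -0.574]
wrist_force: [0.1, -1.0, 5.0]
finger_gap: 0.0549
```

```bash
python3 -c "
from h import *
st();print(delta([.5545,-.1557,.0545]))"
```

```text
t 43.05 tcp [ 554.5 -155.8   49.5] F [ 0.1 -1.   5. ] M [-0.08  0.09 -0.03] q [-0.413  0.405 -0.214  0.952  0.     1.48 ] gap 54.9
[[-5.0, -0.1, -0.1], 'jaw yaw', np.float64(-18.5), 'tilt vec(tool) deg', [0.0, -0.01, -0.04]]
```

Nearly home. Go on in small steps to the firm stop.

Call:
{"name": "send_rows", "arguments": {
  "plan": [
    [0.2,0,0,2,0,0],
    [0.4,0,0,4,0,0],
    [0.6,0,0,6,0,0],
    [0.6,0,0,8,0,0],
    [0.6,0,0,9,0,0],
    [0.6,0,0,10,0,0],
    [0.6,0,0,10,0,0],
    [0.6,0,0,10,0,0],
    [0.6,0,0,10,0,0],
    [0.6,0,0,10,0,0]
  ]
}}

```text
clock: 44.3
tcp_pos: [0.554, -0.1553, 0.0493]
orientation: [-0.363, -0.607, -0.363, 0.607]
wrist_force: [-1.4, 0.3, 9.9]
finger_gap: 0.0546
```

```bash
python3 -c "
from h import *
st();print(delta([.5545,-.1557,.0545]))"
```

```text
t 44.3 tcp [ 554.  -155.3   49.3] F [-1.4  0.3  9.9] M [-0.01  0.53  1.43] q [-0.413  0.405 -0.214  0.952 -0.     1.652] gap 54.6
[[-5.2, 0.6, 0.1], 'jaw yaw', np.float64(-28.3), 'tilt vec(tool) deg', [-0.0, 0.01, 0.01]]
```

Firm stop: Mz 1.43 N m at z 0.0493, about 91° after engaging. Let go and look.

Call:
{"name": "send_rows", "arguments": {
  "plan": [
    [0,0,0,0,0,0],
    [0,0,0,0,0,0],
    [0,0,0,0,0,0],
    [0,0,0,0,0,0],
    [0,0,0,0,0,0],
    [0,0,0,0,0,0],
    [-5,0,0,0,0,0],
    [-15,0,0,0,0,0],
    [-30,0,0,0,0,0],
    [-50,0,0,0,0,0]
  ],
  "claw": 80
}}

```text
clock: 45.55
tcp_pos: [0.5543, -0.1558, 0.0999]
orientation: [0.362, 0.608, 0.362, -0.607]
wrist_force: [-0.0, -0.5, 0.7]
finger_gap: 0.08
```

Call:
{"name": "send_rows", "arguments": {
  "plan": [
    [-20,0,0,0,0,0],
    [-40,0,0,0,0,0],
    [-60,0,0,0,0,0],
    [-80,0,0,0,0,0],
    [-100,0,0,0,0,0],
    [-110,0,0,0,0,0],
    [-120,0,0,0,0,0],
    [-120,0,0,0,0,0],
    [-120,0,0,0,0,0],
    [-120,0,0,0,0,0]
  ]
}}

```text
clock: 46.8
tcp_pos: [0.5539, -0.1557, 0.2178]
orientation: [-0.362, -0.607, -0.362, 0.608]
wrist_force: [-0.2, -0.2, -0.3]
finger_gap: 0.08
```

```bash
python3 - <<'E'
from h import *
st(); g=(.5545,-.1557)
cs={n:cam(n) for n in("scene","side","wrist")}
a=np.linspace(0,2*np.pi,200); T=[]
for n,c in cs.items():
    f=c["frame"].copy(); p=proj(c,[*g,.094]); 
    P=np.array([[g[0]+.0285*np.cos(k),g[1]+.0285*np.sin(k),z] for z in(.077,.111) for k in a])
    h=cv2.convexHull(cv2.projectPoints(P,c["rvec"],c["tvec"],c["mtx"],None)[0].astype('float32'))
    q=c["frame"].astype(int); m=((q[...,2]-q[...,0]>-8)&(abs(q[...,1]-q[...,2])<25)&(q[...,2]>75)).astype('uint8')
    k,l,s,ce=cv2.connectedComponentsWithStats(m,connectivity=4); i=l[int(p[1]),int(p[0])]
    M=cv2.moments(h); print(n,"meas",s[i][:5],ce[i].round(1),"pred home",cv2.boundingRect(h),round(M["m10"]/M["m00"],1),round(M["m01"]/M["m00"],1), "area",cv2.contourArea(h))
    u,v=p.astype(int); T.append(cv2.resize(f[max(v-50,0):v+50,u-50:u+50],(266,400),interpolation=cv2.INTER_CUBIC) if 0 else cv2.resize(f[v-40:v+50,u-45:u+45],(266,266),interpolation=cv2.INTER_CUBIC))
cv2.imwrite("pics/end.png",np.hstack(T))
cv2.imwrite("pics/endscene.png",cs["scene"]["frame"])
E
```

```text
t 46.8 tcp [ 553.9 -155.7  217.8] F [-0.2 -0.2 -0.3] M [-0.04  0.01 -0.  ] q [-0.413  0.312  0.078  1.339 -0.     1.654] gap 80.0
scene meas [201 229  33  31 710] [214.6 244.1] pred home (200, 229, 28, 31) 214.1 244.1 area 653.8711327053607
side meas [300 169  24  22 434] [311.5 179.2] pred home (300, 168, 24, 23) 311.6 179.4 area 440.4051280724816
wrist meas [ 231  125  107  106 5406] [284.7 182.3] pred home (254, 166, 61, 64) 284.2 198.3 area 2967.2285172952106
```

View pics/end.png

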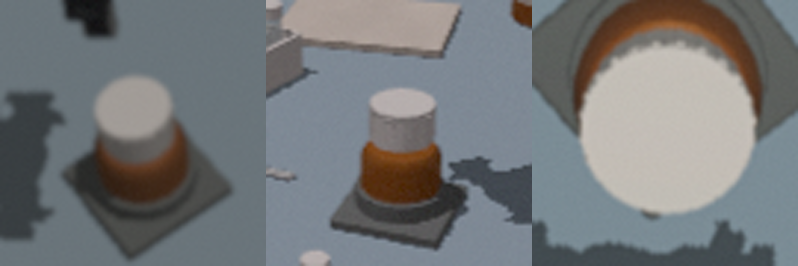

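View pics/endscene.png

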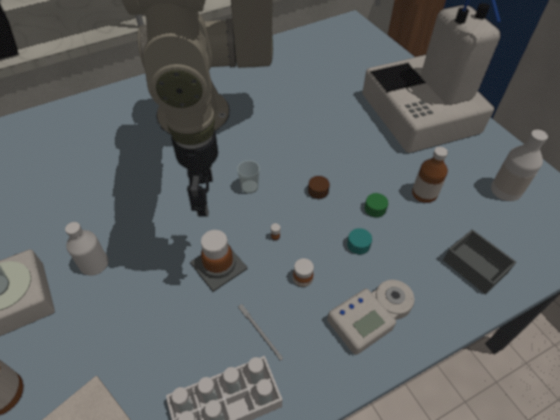

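The cap sits level on the jar. Scene centroid (214.6,244.1) and side centroid (311.5,179.2) are within 0.5 px of the predicted home pose, and the gripper is clear.

```bash
python3 -c "
from h import *
print(job.hand_in())"
```

```text
the job is handed in; nothing more can be done
None
```

The white cap is screwed fully home on the amber jar, released, and the job is handed in at about 47 s of the 72 s allowed; no verdict was reported.

**What I did:**
- **Grasp:** The first one closed on air just above the cap, because the fingertips stand about 31–39 mm behind the reported TCP. I opened, went lower and gripped the cap cleanly without moving it.
- **First two starts:** Both bound (wrist moment rose to about 1.2 N·m). Each time I stopped, backed off, lifted to just above rest level and turned 120° on.
- **Third start:** I regrasped with the cap sunk, to regain wrist travel, and it ran down freely over about 91° to a firm stop. There the moment was 1.4 N·m and the downward force about 10 N.

**Last checks:**
- The cap's height worked out from the arm is about 94.3 mm, against 94 mm for home.
- Scene and side pictures match the predicted home pose to within half a pixel, and the cap looks level.
- The wrist-view mask did not give a usable check, because it also picked up the grey holder.
- The gripper was clear above the jar, with wrist force near zero.
- By eye, the other things in the scene picture are where they were; I did not measure them again.

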